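# Find the concealed catch and release the case drawer

## Robot

A 6-joint arm with a two-finger parallel gripper is mounted at the origin on the work surface; the furniture and walls round the work are solid. World frame = base frame: x ahead of the robot, y to its left, z up, the work surface at z = 0. Lengths are in m, angles in degrees, forces in N, time in s.
With the tool pointing down it reaches from about 0.35 to 0.725 m from the base axis. Payload 6 kg.
Tool frame: the origin (TCP) lies between the finger pads; the fingertips stand ahead of it and the grasp point (between the pads) lies 3 mm ahead of it (robot.nose_length is the z of the fingertips in the tool frame, in m); z points along the fingers, y is the line along which they close (so a half turn about z gives the same grasp; the last joint's range is limited). The gripper opens to 85 mm and grips with 20 to 120 N. Pads are 22 mm wide; open, the fingers measure 114 mm over their backs; the gripper's body (76 mm by 85 mm) begins 54 mm behind the grasp point. The pads swing forward as they close: fully open they stand 13 mm farther back than shut.
Start: joints at [-51.698, 2.303, 4.859, 0, -92.561, -19.12], TCP at [0.197, -0.567, 0.227] pointing down, gripper open.
Joint ranges: [-146.85, 146.85], [-73.84, 115.35], [-62.03, 85.46], [-188.31, 113.3], [-161.28, -10.13], [-171.36, 171.36]. Speed limits (degrees/s): [147.25, 147.25, 172.46, 180, 180, 180].

## Interface

Orientations are given as a 3x3 rotation matrix whose columns are the frame's x, y, z axes.
In Python, from cell import robot, viewer, job gives the robot as it stands. The module is installed in compiled form; this text tells all that it offers.
- The arm moves only by the tool servo_tool, never from a script. Its argument "moves" is a list of rows, each an object with "delta_pos": the shift along the tool's x, y, z in cm, a list of three; "angular": the turn, a rotation vector about the tool's x, y, z in degrees, a list of three; "claw": the closure in counts, from 0 (fully open) to 255 (shut). In form: [{"delta_pos": [dx, dy, dz], "angular": [rx, ry, rz], "claw": claw}, ...]. A call has 1 to 12 rows; each row is the pose to reach, as a shift and turn from the pose commanded when the call began, along the tool's axes at that moment; what a row does not reach only later rows make up. A row lasts 1/10 s, in which the tool goes at most 50 mm and 8.59 degrees, less where a joint would pass 70% of its speed; a pose out of reach is approached as far as the arm can. A call with a gripper value outside its range is refused whole. The fingers move at their own pace and stop on an object; "newtons" is the grip in N (left out, the last holds). Time passes only in rows, so rows that repeat a pose let the fingers close. It gives the time, the measured TCP pose, the force, the opening and the grip force at its end, in the units of the state.
- robot.sense(): the state, without advancing time (a new reading comes with each control period).
- viewer.snapshot(name): name is "scene" or "top" or "wrist"; returns a dict with "image" (384x512x3 uint8, red, green, blue), "range_z" (384x512 float32, m along the optical axis (not along the pixel's ray), 0 where there is no reading), "fx", "fy", "cx", "cy" (pixels), "dist_coeffs" ([k1, k2, p1, p2, k3] as OpenCV has them; the pictures are not rectified), "xyz" and "rotation" of the camera in the world. Camera axes: x right, y down, z forward; pixel columns grow to the right and rows downward; lengths in m; the calibration is good to about 2 mm. A picture is of the moment at which its call begins.
- job.close_job(): hands the job in; it is judged then, once.
The state is a dict: "t": time; "joint_pos": joint angles; "qd": joint speeds; "effort": joint torques, N m; "ee_pos": TCP position; "ee_rot": TCP orientation; "ft_force": force on the tool from outside, world axes, zero at the start; "ft_torque": the same for the moment, N m; "finger_gap": finger opening in m; "grip_force": force on a finger pad.
Only numpy, scipy, OpenCV 4.12 (cv2) and the standard library are available. Lean on these libraries where they do the work, as an engineer would, in place of code of your own. Each camera call takes 0.05 s, during which the arm holds its last target. There are 200 camera calls.

## Task

The drawer of the flat wooden sample case is shut and has no handle: one of the four square tiles let into the case's top is the concealed catch, and it looks just like the other three. Feel across the tiles with the fingertips, pressing each gently, until you find the one that gives, and press that one in so that the drawer springs out; then take the hand away. Do not pull at the drawer or touch it at all, do not grasp or lift anything, and leave the tin and the label roll on the case, and everything else standing about, where they are.

Things in the scene. Friction and masses are not known exactly. Their poses are not given: they have to be found in the camera images.
- case: Low flat wooden case, fixed to the table, 156 (x, drawer front included) x 280 (y) x 70 (z) mm. Origin at the middle of its underside on the table; x points from the drawer front to the back, away from the robot, y along its length, z up. Top panel 70 mm above the origin. Behind the tiles is a plain ledge 78 mm deep, on which the tin and the label roll lie.
- tile_row (a point): Middle of the row of four lighter wooden tiles let into the top panel, at the height of their faces (69 mm above the table, 1 mm below the panel), 30 mm in front of the case's origin; axes as the case's. Each tile is 52 x 52 mm with 1 mm of gap round it; centres at y = -96, -32, +32 and +96 mm from this point. Shut fingertips fit within a tile.
- drawer (a joint): How far the drawer stands out of the case towards the robot, m: 0 to 0.002 while the catch holds it; released, a spring slides it to its stop at 0.045 in about 1 s. The catch is one of the four tiles, a different one each time; the others, bedded on rubber, give 2 mm at most (10 N a mm). It sinks 6 mm straight down against a spring (2 N, rising to about 8 N), lets the drawer go about 4 mm down, and rises again.
- drawer_front (a point): Middle of the outer face of the plain drawer front (276 mm wide, 50 mm high), 32 mm above the table; it looks towards the robot.
- tin: Small round tin, 59 mm across and 26 mm high, standing loose on the ledge behind the tiles, its centre about 70 mm behind the line of tile centres. Origin at the centre of its underside. Leave it alone.
- label_roll: Roll of blank labels lying flat and loose on the same ledge, 64 mm across, 26 mm high. Origin at the centre of its underside. Leave it alone.
- dropper_a: Amber dropper bottle, 39 mm across, 102 mm high, on the right. Origin at the centre of its underside. Leave it alone.
- dropper_b: Amber dropper bottle, 39 mm across, 102 mm high, behind the case. Origin at the centre of its underside. Leave it alone.
- warmer: Round vial warmer, grey dome on a black base, 122 x 112 mm, 56 mm high, on the right. Origin at the centre of its underside. Leave it alone.
- spray: Trigger spray bottle, 86 x 55 mm, 194 mm high, behind the case on the left. Origin at the centre of its underside. Leave it alone.

How it is judged (in metres and radians):
At the end, for the whole second after the job is handed in: The drawer stands out by more than 40 mm (its stop is at 45 mm), the tin and the label roll still lie on the case, and the robot touches nothing (value of joint drawer above 0.04 m and height (world z) of each of tin, label_roll above 0.065 m and angle between each of tin, label_roll's own z axis and vertical below 0.1 rad).
It fails at once if the robot touches the drawer (more than 1 N): it must be let out by the catch alone (contact force between any of the fingers, the arm and drawer above 1 N).
It fails at once if the fingers press anything with more than 50 N (contact force between the fingers and anything else above 50 N).
It fails at once if the tin or another bystander is moved or lifted by more than 15 mm (distance of any of tin, label_roll, dropper_a, dropper_b, warmer, spray from where it was at the start of the episode above 0.015 m).
It also fails if it takes over 48 s, if anything falls off the work surface, if the arm or the gripper's body presses on something with over 40 N, if the wrist force passes 120 N, or if a joint passes its speed limit or range.

## Working session

There is one attempt and no reset: what is moved stays moved. The work goes in short steps, Python scripts to look and compute and a tool call to move; the robot and the scene stay as the last step left them, time stands still between calls to the robot, and variables do not carry over. Pictures are saved under pics/ and viewed, at most 10 in all, crops included, and the job is handed in when it is done.

Besides the shell and the picture viewer there is one more tool, called after "Emit:" as name([rows], argument=value, ...), one row to a line, values as JSON. servo_tool: Moves the arm, as the interface text tells. Its arguments: {"type":"object","properties":{"moves":{"type":"array","items":{"type":"object","properties":{"delta_pos":{"type":"array","items":{"type":"number"}},"angular":{"type":"array","items":{"type":"number"}},"claw":{"type":"number"}}}},"newtons":{"type":"number"}},"required":["moves"]}

```bash
mkdir -p pics; python3 - <<'E'
from cell import robot, viewer
import cv2,numpy as np,pickle
s=robot.sense();print(s['t'],s['ee_pos'],np.round(s['ee_rot'],3),s['ft_force'],s['finger_gap'],robot.nose_length)
for n in("top","scene"):
    d=viewer.snapshot(n);pickle.dump(d,open(n+'.pkl','wb'));cv2.imwrite(f'pics/{n}.png',d['image'][:,:,::-1])
    print(n,d['xyz'],np.round(d['rotation'],3),d['fx'],d['dist_coeffs'])
E
```

```text
0.0 [ 0.1971341  -0.56633976  0.22578962] [[-0.944 -0.329 -0.001]
 [-0.329  0.944  0.002]
 [ 0.     0.002 -1.   ]] [-0.81242991 -0.19488395 -0.05530458] 0.08498190610261996 0.022
top [0.46463061 0.08136151 0.98634565] [[ 0.011 -0.999  0.034]
 [-0.999 -0.009  0.042]
 [-0.042 -0.034 -0.999]] 353.0374333988294 [-0.01638558  0.          0.          0.          0.        ]
scene [-0.22249791  0.46253101  0.90827416] [[-0.405 -0.66   0.634]
 [-0.914  0.276 -0.296]
 [ 0.02  -0.699 -0.715]] 404.4207689035383 [-0.11612345  0.          0.          0.          0.        ]
```

View pics/top.png

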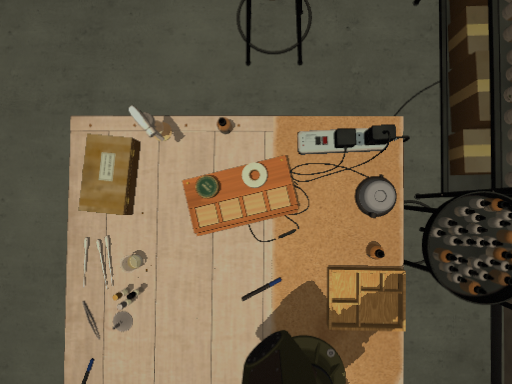

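View pics/scene.png

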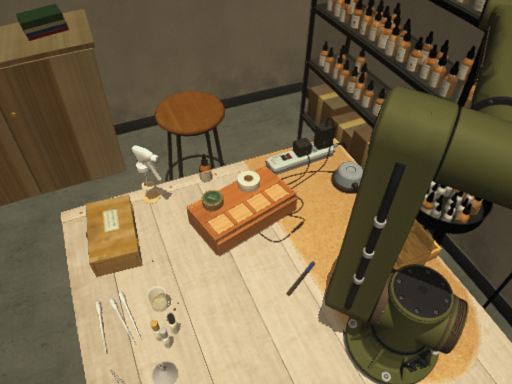

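The top view shows the case at about (183–298, 155–235). The tiles are near (206,215), (231,209), (256,203) and (281,197), the tin is at (207,186) and the roll at (254,174). Next I measure the tiles in both views.

```bash
cat > h.py <<'E'
import cv2,numpy as np
def cast(d,uv,z):
    K=np.array([[d['fx'],0,d['cx']],[0,d['fy'],d['cy']],[0,0,1.]])
    p=cv2.undistortPoints(np.array(uv,float).reshape(-1,1,2),K,np.array(d['dist_coeffs'],float)).reshape(-1,2)
    r=np.c_[p,np.ones(len(p))]@np.array(d['rotation']).T
    o=np.array(d['xyz']); return o+r*((z-o[2])/r[:,2])[:,None]
E
python3 - <<'E'
import pickle,cv2,numpy as np
from h import cast
for n,b in(("top",(180,150,305,240)),("scene",(185,165,305,255))):
    d=pickle.load(open(n+'.pkl','rb'));im=d['image'];hsv=cv2.cvtColor(im,cv2.COLOR_RGB2HSV)
    pt=[(206,215),(231,209),(256,203),(281,197)] if n=="top" else [(222,224),(243,212),(260,201),(277,190)]
    for u,v in pt: print(hsv[v,u],end=' ')
    print('panel',hsv[195,232] if n=="top" else hsv[205,228])
    h=np.median([hsv[v,u] for u,v in pt],0)
    m=cv2.inRange(hsv,np.array([h[0]-4,h[1]-50,h[2]-45]),np.array([h[0]+4,h[1]+35,255]))
    k=np.zeros_like(m);k[b[1]:b[3],b[0]:b[2]]=1;m=m*k
    nn,l,st,c=cv2.connectedComponentsWithStats(m,connectivity=4)
    P=[];
    for i in range(1,nn):
        if st[i,4]>60:
            p=cast(d,[c[i]],.069)[0];P.append(p);print(st[i],c[i],p.round(4),d['range_z'][int(c[i][1]),int(c[i][0])])
    P=np.array(P)
    if len(P)==4: print('mean',P.mean(0),np.linalg.norm(np.diff(P[P[:,1].argsort()],axis=0),axis=1),cv2.fitLine(P[:,:2].astype(np.float32),cv2.DIST_L2,0,.01,.01).ravel())
E
```

```text
[ 18 136 184] [ 18 134 185] [ 18 134 184] [ 18 136 184] panel [ 12 183 169]
[272 150  33  19 320] [290.353125 156.553125] [0.5903 0.0445 0.069 ] 0.9835253
[292 165  13   9  76] [299.60526316 169.48684211] [0.5567 0.0203 0.069 ] 0.9851704
[292 174  13   7  67] [298.71641791 176.94029851] [0.5373 0.0224 0.069 ] 0.985582
[266 186  25  24 410] [278.13170732 197.67317073] [0.483  0.0753 0.069 ] 0.9179447
[295 188  10  25 141] [300.4822695  199.55319149] [0.4787 0.0174 0.069 ] 0.9833162
[243 192  24  24 410] [254.19512195 203.4195122 ] [0.4674 0.1373 0.069 ] 0.9154297
[219 198  24  23 404] [230.34158416 209.23019802] [0.4516 0.1995 0.069 ] 0.9236418
[195 204  24  23 397] [206.60201511 214.95465995] [0.4359 0.2616 0.069 ] 0.92031276
[272 212  33  28 708] [288.68926554 226.67372881] [0.4082 0.0473 0.069 ] 0.9838858
[ 19 140 235] [ 19 140 234] [ 18 145 234] [ 17 146 234] panel [ 13 181 208]
[244 165  22   7  97] [253.24742268 167.05154639] [0.6063 0.0936 0.069 ] 1.3335626
[277 166  28  14 132] [291.53030303 172.08333333] [ 0.5413 -0.0045  0.069 ] 1.321951
[281 175  20   9  73] [290.28767123 178.82191781] [0.5167 0.0123 0.069 ] 1.3074161
[292 181  13  38 216] [300.41666667 198.22222222] [0.4353 0.0215 0.069 ] 1.2292149
[263 184  26  18 256] [275.41796875 191.9453125 ] [0.4851 0.0765 0.069 ] 1.1668518
[246 192  25  20 277] [258.0433213  201.75451264] [0.4696 0.138  0.069 ] 1.1360875
[226 202  27  21 294] [239.56462585 212.28231293] [0.4536 0.2004 0.069 ] 1.1075239
[208 213  26  21 310] [220.41290323 223.1483871 ] [0.4379 0.2619 0.069 ] 1.0816951
[278 216  27  39 586] [294.06996587 232.91808874] [0.3317 0.0955 0.069 ] 1.143305
```

Both views agree within 2 mm and the spacing is 64 mm as it should be. The case is yawed 14.2°. I move above the right-hand tile with the gripper closing, staying high.

Emit:
servo_tool([
  {"delta_pos":[-4,4.2,0],"angular":[0,0,1],"claw":255},
  {"delta_pos":[-8,8.5,0],"angular":[0,0,2],"claw":255},
  {"delta_pos":[-11,11.7,0],"angular":[0,0,3],"claw":255},
  {"delta_pos":[-14,14.9,0],"angular":[0,0,4],"claw":255},
  {"delta_pos":[-17,18.1,0],"angular":[0,0,5],"claw":255},
  {"delta_pos":[-20,21.3,0],"angular":[0,0,5],"claw":255},
  {"delta_pos":[-23,24.4,0],"angular":[0,0,5],"claw":255},
  {"delta_pos":[-26,27.6,0],"angular":[0,0,5],"claw":255},
  {"delta_pos":[-29,30.8,0],"angular":[0,0,5],"claw":255},
  {"delta_pos":[-32,34,0],"angular":[0,0,5],"claw":255},
  {"delta_pos":[-35,37.2,0],"angular":[0,0,5],"claw":255},
  {"delta_pos":[-35,37.2,0],"angular":[0,0,5],"claw":255},
], newtons=20)

```text
t: 1.3
ee_pos: [0.4065, -0.0964, 0.2258]
ee_rot: [[-0.968, -0.251, -0.001], [-0.251, 0.968, 0.001], [0.001, 0.001, -1.0]]
ft_force: [-0.1, -0.8, -0.5]
finger_gap: 0.0001
grip_force: 0.0
```

Emit:
servo_tool([
  {"delta_pos":[-3,3.7,0],"angular":[0,0,0],"claw":255},
  {"delta_pos":[-6,7.4,0],"angular":[0,0,0],"claw":255},
  {"delta_pos":[-9,11,1],"angular":[0,0,0],"claw":255},
  {"delta_pos":[-11.8,14.7,3],"angular":[0,0,0],"claw":255},
  {"delta_pos":[-11.8,14.7,6],"angular":[0,0,0],"claw":255},
  {"delta_pos":[-11.8,14.7,8.5],"angular":[0,0,0],"claw":255},
  {"delta_pos":[-11.8,14.7,10.5],"angular":[0,0,0],"claw":255},
  {"delta_pos":[-11.8,14.7,11.5],"angular":[0,0,0],"claw":255},
  {"delta_pos":[-11.8,14.7,11.5],"angular":[0,0,0],"claw":255},
  {"delta_pos":[-11.8,14.7,11.5],"angular":[0,0,0],"claw":255},
])

```text
t: 2.3
ee_pos: [0.4844, 0.0709, 0.1129]
ee_rot: [[-0.97, -0.245, 0.001], [-0.245, 0.97, 0.0], [-0.001, -0.0, -1.0]]
ft_force: [0.4, 0.4, 0.5]
finger_gap: -0.0001
grip_force: 0.0
```

```bash
python3 - <<'E'
from cell import robot, viewer
import cv2,numpy as np
s=robot.sense();print(s['ee_pos'],s['ft_force'])
d=viewer.snapshot("scene");i=d['image'][150:270,170:330,::-1]
cv2.imwrite('pics/s2.png',cv2.resize(i,None,fx=4,fy=4))
E
```

```text
[0.48435399 0.07085561 0.11288647] [0.43574005 0.3528584  0.54125122]
```

View pics/s2.png

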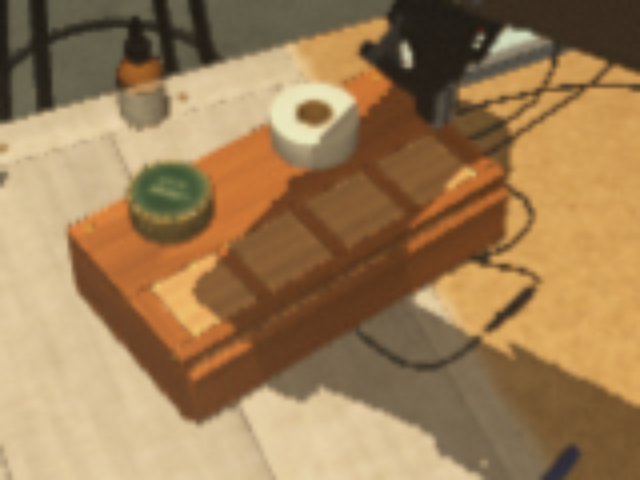

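The fingertips are above the right-hand tile (crop ~437,120), and the tin and roll are clear. Now I creep down to contact.

Emit:
servo_tool([
  {"delta_pos":[0,0.5,0.6],"angular":[0,0,0],"claw":255},
  {"delta_pos":[0,0.5,1.2],"angular":[0,0,0],"claw":255},
  {"delta_pos":[0,0.5,1.6],"angular":[0,0,0],"claw":255},
  {"delta_pos":[0,0.5,1.8],"angular":[0,0,0],"claw":255},
  {"delta_pos":[0,0.5,2.0],"angular":[0,0,0],"claw":255},
  {"delta_pos":[0,0.5,2.1],"angular":[0,0,0],"claw":255},
  {"delta_pos":[0,0.5,2.1],"angular":[0,0,0],"claw":255},
  {"delta_pos":[0,0.5,2.1],"angular":[0,0,0],"claw":255},
])

```text
t: 3.15
ee_pos: [0.4827, 0.076, 0.091]
ee_rot: [[-0.97, -0.245, 0.0], [-0.245, 0.97, 0.0], [-0.0, 0.0, -1.0]]
ft_force: [-0.1, 0.5, -0.3]
finger_gap: -0.0002
grip_force: 0.0
```

Emit:
servo_tool([
  {"delta_pos":[0,0,0.05],"angular":[0,0,0],"claw":255},
  {"delta_pos":[0,0,0.1],"angular":[0,0,0],"claw":255},
  {"delta_pos":[0,0,0.1],"angular":[0,0,0],"claw":255},
  {"delta_pos":[0,0,0.1],"angular":[0,0,0],"claw":255},
])

```text
t: 3.55
ee_pos: [0.4827, 0.076, 0.0898]
ee_rot: [[-0.97, -0.245, -0.0], [-0.245, 0.97, 0.0], [0.0, 0.0, -1.0]]
ft_force: [-0.0, -0.8, 0.2]
finger_gap: 0.0002
grip_force: 0.0
```

Emit:
servo_tool([
  {"delta_pos":[0,0,0.05],"angular":[0,0,0],"claw":255},
  {"delta_pos":[0,0,0.1],"angular":[0,0,0],"claw":255},
  {"delta_pos":[0,0,0.1],"angular":[0,0,0],"claw":255},
  {"delta_pos":[0,0,0.1],"angular":[0,0,0],"claw":255},
])

```text
t: 3.95
ee_pos: [0.4826, 0.076, 0.0888]
ee_rot: [[-0.97, -0.245, -0.0], [-0.245, 0.97, 0.0], [0.0, 0.0, -1.0]]
ft_force: [0.4, -0.8, 0.2]
finger_gap: -0.0002
grip_force: 0.0
```

Emit:
servo_tool([
  {"delta_pos":[0,0,0.05],"angular":[0,0,0],"claw":255},
  {"delta_pos":[0,0,0.1],"angular":[0,0,0],"claw":255},
  {"delta_pos":[0,0,0.1],"angular":[0,0,0],"claw":255},
  {"delta_pos":[0,0,0.1],"angular":[0,0,0],"claw":255},
])

```text
t: 4.35
ee_pos: [0.4826, 0.0759, 0.0878]
ee_rot: [[-0.97, -0.245, -0.0], [-0.245, 0.97, 0.0], [0.0, 0.0, -1.0]]
ft_force: [-0.3, 0.6, -0.7]
finger_gap: 0.0003
grip_force: 0.0
```

Emit:
servo_tool([
  {"delta_pos":[0,0,0.05],"angular":[0,0,0],"claw":255},
  {"delta_pos":[0,0,0.1],"angular":[0,0,0],"claw":255},
  {"delta_pos":[0,0,0.1],"angular":[0,0,0],"claw":255},
  {"delta_pos":[0,0,0.1],"angular":[0,0,0],"claw":255},
])

```text
t: 4.75
ee_pos: [0.4826, 0.076, 0.0868]
ee_rot: [[-0.97, -0.245, -0.0], [-0.245, 0.97, 0.0], [0.0, 0.0, -1.0]]
ft_force: [0.1, 0.1, 0.3]
finger_gap: 0.0
grip_force: 0.0
```

```bash
python3 - <<'E'
from cell import robot, viewer
import cv2,numpy as np
d=viewer.snapshot("wrist");a=d['image'][:,:,::-1]
d=viewer.snapshot("scene");i=cv2.resize(d['image'][150:230,240:310,::-1],None,fx=4,fy=4)
cv2.imwrite('pics/s3.png',np.hstack([np.pad(i,((0,64),(0,0),(0,0))),a[:,:512]]))
print(robot.sense()['ft_force'])
E
```

```text
[ 0.33754031 -0.20213772 -1.23567916]
```

View pics/s3.png

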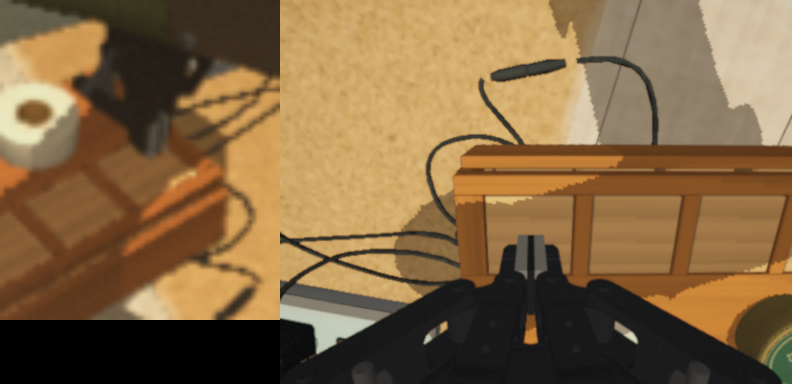

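The fingertips are centred on the right-hand tile (wrist view ~530,240) and look just short of it. I keep creeping down.

Emit:
servo_tool([
  {"delta_pos":[0,0,0.05],"angular":[0,0,0],"claw":255},
  {"delta_pos":[0,0,0.1],"angular":[0,0,0],"claw":255},
  {"delta_pos":[0,0,0.1],"angular":[0,0,0],"claw":255},
  {"delta_pos":[0,0,0.1],"angular":[0,0,0],"claw":255},
])

```text
t: 5.25
ee_pos: [0.4826, 0.076, 0.0858]
ee_rot: [[-0.97, -0.245, -0.0], [-0.245, 0.97, 0.0], [0.0, 0.0, -1.0]]
ft_force: [0.7, 0.0, -0.6]
finger_gap: -0.0001
grip_force: 0.0
```

Emit:
servo_tool([
  {"delta_pos":[0,0,0.05],"angular":[0,0,0],"claw":255},
  {"delta_pos":[0,0,0.1],"angular":[0,0,0],"claw":255},
  {"delta_pos":[0,0,0.1],"angular":[0,0,0],"claw":255},
  {"delta_pos":[0,0,0.1],"angular":[0,0,0],"claw":255},
])

```text
t: 5.65
ee_pos: [0.4827, 0.076, 0.0848]
ee_rot: [[-0.97, -0.245, -0.0], [-0.245, 0.97, 0.0], [0.0, 0.0, -1.0]]
ft_force: [0.1, 0.5, -0.5]
finger_gap: -0.0002
grip_force: 0.0
```

Emit:
servo_tool([
  {"delta_pos":[0,0,0.05],"angular":[0,0,0],"claw":255},
  {"delta_pos":[0,0,0.1],"angular":[0,0,0],"claw":255},
  {"delta_pos":[0,0,0.1],"angular":[0,0,0],"claw":255},
  {"delta_pos":[0,0,0.1],"angular":[0,0,0],"claw":255},
])

```text
t: 6.05
ee_pos: [0.4826, 0.076, 0.0838]
ee_rot: [[-0.97, -0.245, -0.0], [-0.245, 0.97, 0.0], [0.0, 0.0, -1.0]]
ft_force: [0.0, -0.3, -0.7]
finger_gap: -0.0
grip_force: 0.0
```

```bash
python3 - <<'E'
from cell import robot, viewer
import cv2,numpy as np,pickle
d=pickle.load(open('top.pkl','rb'))
def pts(d):
    v,u=np.mgrid[:384,:512];K=np.array([[d['fx'],0,d['cx']],[0,d['fy'],d['cy']],[0,0,1.]])
    p=cv2.undistortPoints(np.c_[u.ravel(),v.ravel()].astype(float).reshape(-1,1,2),K,np.array(d['dist_coeffs'])).reshape(384,512,2)
    z=d['range_z'][...,None];return np.concatenate([p*z,z],2)@np.array(d['rotation']).T+d['xyz']
P=pts(d)
for u,v in[(206,215),(230,209),(254,203),(278,198),(220,270)]: print(np.median(P[v-7:v+7,u-7:u+7,2]).round(4),end=' ')
w=viewer.snapshot("wrist");Q=pts(w);print()
for u,v in[(220,210),(280,210),(360,230),(460,230),(250,242),(240,250),(262,255),(250,260)]: print((u,v),np.median(Q[v-3:v+4,u-3:u+4].reshape(-1,3),0).round(4))
E
```

```text
0.0695 0.0691 0.0691 0.069 0.0007 
(220, 210) [0.4724 0.0532 0.07  ]
(280, 210) [0.4638 0.087  0.0703]
(360, 230) [0.4645 0.137  0.07  ]
(460, 230) [0.4497 0.1962 0.0701]
(250, 242) [0.4728 0.0713 0.1016]
(240, 250) [0.4737 0.0668 0.1101]
(262, 255) [0.4713 0.0765 0.1142]
(250, 260) [0.4727 0.0713 0.119 ]
```

```bash
python3 - <<'E'
from cell import robot, viewer
import numpy as np,cv2
w=viewer.snapshot("wrist");z=w['range_z'];K=(w['fx'],w['fy'],w['cx'],w['cy']);R=np.array(w['rotation']);o=np.array(w['xyz'])
for c in(243,250,258):
  for v in range(222,262,3):
    p=R@np.array([(c-K[2])/K[0]*z[v,c],(v-K[3])/K[1]*z[v,c],z[v,c]])+o
    print(c,v,w['image'][v,c],p.round(4))
print(o,R.round(3)); cv2.imwrite('pics/w4.png',cv2.resize(w['image'][190:310,180:330,::-1],None,fx=4,fy=4))
E
```

```text
243 222 [160 120  72] [0.4762 0.0679 0.0708]
243 225 [164 122  73] [0.4784 0.0684 0.0701]
243 228 [166 123  75] [0.4806 0.0689 0.0694]
243 231 [166 124  75] [0.4827 0.0694 0.069 ]
243 234 [149 113  74] [0.4835 0.0697 0.0712]
243 237 [94 90 82] [0.4735 0.0679 0.0963]
243 240 [95 90 83] [0.474  0.0681 0.0986]
243 243 [93 89 81] [0.4739 0.0681 0.102 ]
243 246 [92 89 81] [0.474  0.0682 0.1047]
243 249 [94 90 82] [0.4729 0.0681 0.1098]
243 252 [93 89 81] [0.4732 0.0682 0.112 ]
243 255 [93 89 81] [0.473  0.0682 0.1152]
243 258 [94 90 83] [0.4734 0.0684 0.1169]
243 261 [94 90 81] [0.4733 0.0684 0.1196]
250 222 [159 118  71] [0.4756 0.072  0.0698]
250 225 [164 122  73] [0.4776 0.0725 0.0696]
250 228 [166 124  74] [0.4788 0.0728 0.0711]
250 231 [166 124  75] [0.4814 0.0734 0.0696]
250 234 [145 107  64] [0.4833 0.0739 0.0695]
250 237 [24 23 23] [0.473  0.0714 0.0956]
250 240 [23 21 20] [0.4726 0.0713 0.0997]
250 243 [24 23 24] [0.4727 0.0713 0.1028]
250 246 [22 22 22] [0.473  0.0714 0.1052]
250 249 [23 21 21] [0.4728 0.0714 0.1085]
250 252 [24 24 24] [0.4726 0.0713 0.1117]
250 255 [24 24 23] [0.4729 0.0714 0.1138]
250 258 [20 22 21] [0.4729 0.0714 0.1164]
250 261 [19 19 21] [0.4731 0.0715 0.1187]
258 222 [157 117  70] [0.4745 0.0766 0.0697]
258 225 [165 124  75] [0.4761 0.077  0.0703]
258 228 [166 125  75] [0.478  0.0775 0.0703]
258 231 [165 124  73] [0.4795 0.0778 0.0711]
258 234 [150 114  76] [0.4821 0.0786 0.0696]
258 237 [94 90 83] [0.4715 0.0751 0.0966]
258 240 [93 90 82] [0.4717 0.0751 0.0996]
258 243 [94 90 82] [0.4715 0.075  0.1032]
258 246 [93 89 81] [0.4714 0.0749 0.1064]
258 249 [93 90 82] [0.4723 0.0751 0.1076]
258 252 [93 88 81] [0.4719 0.0749 0.1114]
258 255 [93 90 83] [0.472  0.0748 0.1139]
258 258 [95 91 83] [0.4718 0.0747 0.117 ]
258 261 [92 88 80] [0.4716 0.0746 0.1198]
[0.40898197 0.05552947 0.23183934] [[-0.245  0.925  0.291]
 [ 0.97   0.234  0.073]
 [-0.001  0.3   -0.954]]
```

View pics/w4.png

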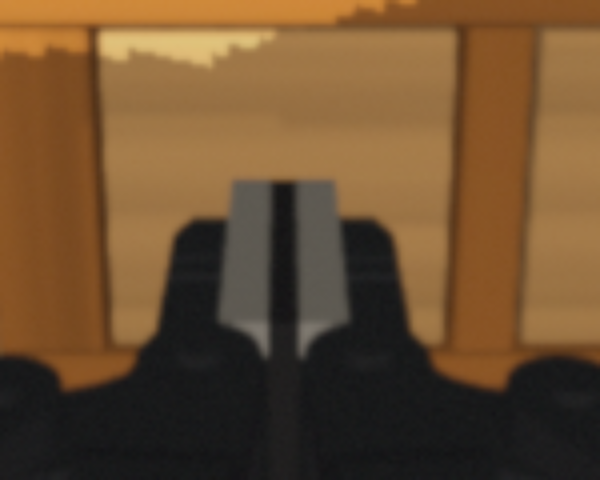

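```bash
python3 - <<'E'
import pickle,numpy as np
from h import cast
d=pickle.load(open('scene.pkl','rb'))
for z in(.065,.08,.098): print(z,cast(d,[(277.5,188.7)],z).round(4))
E
```

```text
0.065 [[0.498  0.0634 0.065 ]]
0.08 [[0.4851 0.0705 0.08  ]]
0.098 [[0.4698 0.079  0.098 ]]
```

Both the wrist and the scene view put the fingertips at about z = 0.095, roughly 25 mm above the tile. That contradicts the stated nose length, so I trust the measurement and go down in stages, watching the force.

Emit:
servo_tool([
  {"delta_pos":[0,0,0.3],"angular":[0,0,0],"claw":255},
  {"delta_pos":[0,0,0.6],"angular":[0,0,0],"claw":255},
  {"delta_pos":[0,0,0.9],"angular":[0,0,0],"claw":255},
  {"delta_pos":[0,0,1.0],"angular":[0,0,0],"claw":255},
  {"delta_pos":[0,0,1.0],"angular":[0,0,0],"claw":255},
])

```text
t: 6.65
ee_pos: [0.4825, 0.0759, 0.0735]
ee_rot: [[-0.97, -0.245, -0.001], [-0.245, 0.97, -0.0], [0.001, -0.0, -1.0]]
ft_force: [-0.4, -1.1, 0.1]
finger_gap: 0.0001
grip_force: 0.0
```

```bash
cat > tip.py <<'E'
from cell import robot, viewer
import numpy as np,cv2
w=viewer.snapshot("wrist");z=w['range_z'];R=np.array(w['rotation']);o=np.array(w['xyz'])
for c in(243,258):
  for v in range(222,246,2):
    p=R@np.array([(c-w['cx'])/w['fx']*z[v,c],(v-w['cy'])/w['fy']*z[v,c],z[v,c]])+o
    print(c,v,w['image'][v,c],p.round(4))
s=robot.sense();print(s['ee_pos'],s['ft_force'])
E
python3 tip.py
```

```text
243 222 [151 112  67] [0.4717 0.067  0.0711]
243 224 [151 112  66] [0.4734 0.0674 0.0697]
243 226 [157 116  69] [0.4743 0.0676 0.0704]
243 228 [160 119  72] [0.4756 0.068  0.0701]
243 230 [161 120  73] [0.4767 0.0682 0.0701]
243 232 [164 121  73] [0.4778 0.0685 0.0705]
243 234 [149 114  75] [0.4795 0.0689 0.0693]
243 236 [93 88 81] [0.4731 0.0677 0.0853]
243 238 [93 89 81] [0.4739 0.0679 0.086 ]
243 240 [94 90 82] [0.4735 0.0679 0.0889]
243 242 [94 90 82] [0.4736 0.068  0.0909]
243 244 [93 89 82] [0.4735 0.068  0.0931]
258 222 [152 112  67] [0.4704 0.0752 0.0692]
258 224 [151 112  68] [0.4711 0.0754 0.0703]
258 226 [149 111  67] [0.4725 0.0758 0.0698]
258 228 [153 114  68] [0.474  0.0762 0.0691]
258 230 [159 118  71] [0.4745 0.0763 0.0705]
258 232 [164 123  73] [0.4761 0.0767 0.0695]
258 234 [150 114  75] [0.4775 0.0771 0.0691]
258 236 [94 89 81] [0.4722 0.0753 0.0833]
258 238 [93 90 82] [0.4715 0.0751 0.0871]
258 240 [93 88 81] [0.4717 0.0751 0.089 ]
258 242 [94 89 82] [0.4715 0.075  0.0916]
258 244 [94 90 82] [0.472  0.0751 0.0926]
[0.4826349  0.07595521 0.0737285 ] [ 0.69248384 -1.11629667  0.49617266]
```

The tip is at ~0.0835, consistent with TCP + 10 mm. Tile contact is therefore expected near TCP z ≈ 0.059.

Emit:
servo_tool([
  {"delta_pos":[0,0,0.3],"angular":[0,0,0],"claw":255},
  {"delta_pos":[0,0,0.6],"angular":[0,0,0],"claw":255},
  {"delta_pos":[0,0,0.9],"angular":[0,0,0],"claw":255},
  {"delta_pos":[0,0,1.0],"angular":[0,0,0],"claw":255},
  {"delta_pos":[0,0,1.1],"angular":[0,0,0],"claw":255},
  {"delta_pos":[0,0,1.1],"angular":[0,0,0],"claw":255},
])

```text
t: 7.3
ee_pos: [0.4826, 0.076, 0.063]
ee_rot: [[-0.97, -0.245, -0.0], [-0.245, 0.97, 0.0], [0.0, 0.0, -1.0]]
ft_force: [-1.9, 0.6, 3.2]
finger_gap: 0.0002
grip_force: 1.6
```

Emit:
servo_tool([
  {"delta_pos":[0,0,0.05],"angular":[0,0,0],"claw":255},
  {"delta_pos":[0,0,0.1],"angular":[0,0,0],"claw":255},
  {"delta_pos":[0,0,0.15],"angular":[0,0,0],"claw":255},
  {"delta_pos":[0,0,0.15],"angular":[0,0,0],"claw":255},
  {"delta_pos":[0,0,0.15],"angular":[0,0,0],"claw":255},
])

```text
t: 7.8
ee_pos: [0.4827, 0.076, 0.0614]
ee_rot: [[-0.97, -0.245, -0.0], [-0.245, 0.97, 0.0], [-0.0, 0.0, -1.0]]
ft_force: [-3.0, 0.4, 4.4]
finger_gap: -0.0
grip_force: 2.3
```

Only 4.4 N with a slope of about 0.8 N/mm: this tile gives, so it is the catch. I press further and then lift away.

Emit:
servo_tool([
  {"delta_pos":[0,0,0.05],"angular":[0,0,0],"claw":255},
  {"delta_pos":[0,0,0.1],"angular":[0,0,0],"claw":255},
  {"delta_pos":[0,0,0.15],"angular":[0,0,0],"claw":255},
  {"delta_pos":[0,0,0.2],"angular":[0,0,0],"claw":255},
  {"delta_pos":[0,0,0.2],"angular":[0,0,0],"claw":255},
])

```text
t: 8.3
ee_pos: [0.4827, 0.076, 0.0593]
ee_rot: [[-0.97, -0.245, -0.0], [-0.245, 0.97, 0.0], [0.0, 0.0, -1.0]]
ft_force: [-1.9, 0.2, 4.8]
finger_gap: -0.0001
grip_force: 2.4
```

```bash
python3 - <<'E'
from cell import robot, viewer
import numpy as np,cv2
w=viewer.snapshot("wrist");a=w['image'][:,:,::-1];cv2.imwrite('pics/w5.png',a)
print(robot.sense()['ft_force'])
E
```

```text
[-3.18383903  0.73132348  5.26802293]
```

View pics/w5.png

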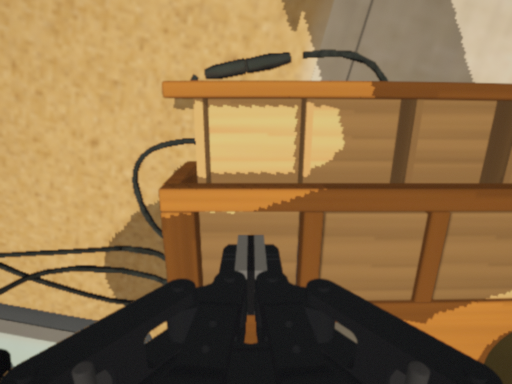

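The drawer is open: its front is at row ~90 in the wrist view. Now I lift straight up and check.

Emit:
servo_tool([
  {"delta_pos":[0,0,-0.5],"angular":[0,0,0],"claw":255},
  {"delta_pos":[0,0,-1.5],"angular":[0,0,0],"claw":255},
  {"delta_pos":[0,0,-4],"angular":[0,0,0],"claw":255},
  {"delta_pos":[0,0,-7],"angular":[0,0,0],"claw":255},
  {"delta_pos":[0,0,-10],"angular":[0,0,0],"claw":255},
  {"delta_pos":[0,0,-13],"angular":[0,0,0],"claw":255},
  {"delta_pos":[0,0,-15],"angular":[0,0,0],"claw":255},
  {"delta_pos":[0,0,-15],"angular":[0,0,0],"claw":255},
  {"delta_pos":[0,0,-15],"angular":[0,0,0],"claw":255},
  {"delta_pos":[0,0,-15],"angular":[0,0,0],"claw":255},
  {"delta_pos":[0,0,-15],"angular":[0,0,0],"claw":255},
])

```text
t: 9.45
ee_pos: [0.4823, 0.0758, 0.2082]
ee_rot: [[-0.97, -0.245, -0.002], [-0.245, 0.97, -0.001], [0.002, -0.0, -1.0]]
ft_force: [-1.2, 0.4, -0.7]
finger_gap: -0.0001
grip_force: 0.0
```

```bash
python3 - <<'E'
from cell import robot, viewer
import numpy as np,cv2
w=viewer.snapshot("scene");cv2.imwrite('pics/s6.png',cv2.resize(w['image'][140:270,150:330,::-1],None,fx=4,fy=4))
s=robot.sense();print(s['ft_force'],s['ee_pos'],np.abs(s['qd']).max())
E
```

```text
[-0.14498804  0.73487455 -0.47111009] [0.48235404 0.07582767 0.20838635] 0.2314986508841307
```

View pics/s6.png

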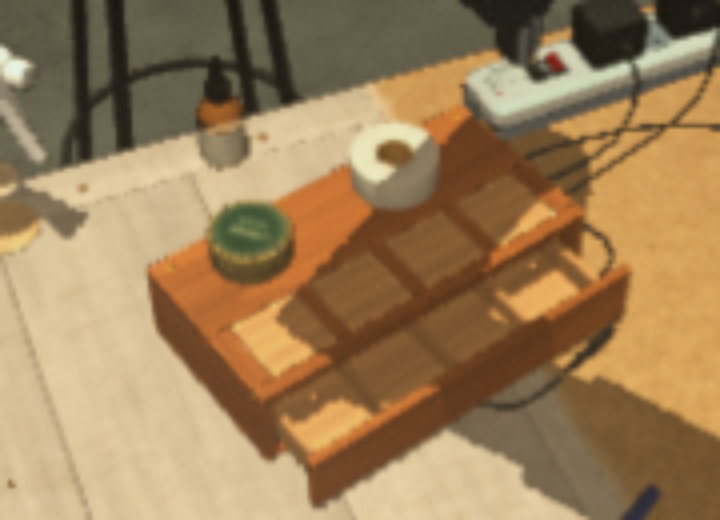

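The drawer stands fully out, its front running from about (310,480) to (625,290). The tin (250,240) and the roll (395,165) are in place and the hand is clear.

```bash
python3 -c "
from cell import job
print(job.close_job())"
```

```text
the job is handed in; nothing more can be done
None
```

The right-hand tile (the one at y = -96 mm) was the catch; pressing it let the drawer spring out, the final picture shows the tin and roll in place and the hand clear, and the job is handed in, though no verdict was returned.

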